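# Take off the spray nozzle and put it away in the tilt-out bin

## Robot

A 7-joint arm with a two-finger parallel gripper is mounted at the origin on the work surface. World frame = base frame: x ahead of the robot, y to its left, z up, the work surface at z = 0. Lengths are in m, angles in rad, forces in N, time in s.
With the tool pointing down it reaches from about 0.4 to 0.9 m from the base axis. Payload 5.5 kg.
Tool frame: the origin (TCP) lies midway between the tips of the shut fingers; the grasp point (between the pads) lies 19 mm behind it; z points along the fingers, y is the line along which they close (so a half turn about z gives the same grasp; the last joint's range is limited). The gripper opens to 85 mm and grips with 20 to 120 N. Pads are 22 mm wide; open, the fingers measure 114 mm over their backs; the gripper's body (76 mm by 85 mm) begins 54 mm behind the grasp point. The pads swing forward as they close: fully open they stand 13 mm farther back than shut.
Start: joints at [1.545, 0.501, -0.427, 1.55, 0.221, 1.138, -0.21], TCP at [0.185, -0.623, 0.231] pointing down, gripper open.
Joint ranges: [-2.88, 2.88], [-0.31, 2.03], [-1.54, 1.56], [0.2, 2.42], [-1.41, 4.55], [0.19, 2.02], [-2.57, 2.57]. Speed limits (rad/s): [2.57, 2.57, 3.14, 3.14, 3.14, 3.14, 3.14].

## Interface

Orientations are given as a rotation vector (axis times angle).
In Python, from cell import readout, viewer, manip gives the robot as it stands.
- The arm moves only by the shell command python3 -m jog 'ROWS' [OPENING]. ROWS is JSON, a list of rows, each a list of 4 numbers: the shift along the tool's x, y, z in mm, then the turn about the tool's z in degrees. In form: [[dx, dy, dz, turn], ...]. A call has 1 to 8 rows; each row shifts and turns the commanded pose from where the row before left it, along the tool's axes as they then stand; what a row does not reach is not made up. A row lasts 1/12 s, in which the tool goes at most 41.7 mm and 7.16 degrees, less where a joint would pass 70% of its speed; a pose out of reach is approached as far as the arm can. A call is refused whole if a number of a shift passes 41.7 or a number of a turn 7.16, either way. A call with a gripper value outside its range is refused whole. OPENING is the opening, from 0 (shut) to 1 (fully open), set as the call begins (- or left out, the last holds). The fingers move at their own pace and stop on an object; the grip force is fixed at half the most. Time passes only in rows, so rows that do not move let the fingers close. It gives the time, the measured TCP pose, the force, the opening and the grip force at its end, in the units of the state.
- readout.sense(): the state, without advancing time (a new reading comes with each control period).
- viewer.snapshot(name): name is "scene" or "top" or "wrist"; returns a dict with "pixels" (400x640x3 uint8, blue, green, red), "range_z" (400x640 float32, m along the optical axis (not along the pixel's ray), 0 where there is no reading), "fovy" (degrees; the focal length in pixels is half the picture's height over the tangent of half this angle, whatever the lens; pixels are square), "cx", "cy" (the principal point, pixels), "origin" and "rotation" of the camera in the world. Camera axes: x right, y up, looking along -z (the intrinsics and any distortion apply to the point x, -y, -z); pixel columns grow to the right and rows downward; lengths in m; the calibration is good to about 2 mm. A picture is of the moment at which its call begins.
- manip.close_job(): hands the job in; it is judged then, once.
The state is a dict: "t": time; "qpos": joint angles; "dq": joint speeds; "joint_torque": joint torques, N m; "eef_pos": TCP position; "eef_rot": TCP orientation; "ft_force": force on the tool from outside, world axes, zero at the start; "moment": the same for the moment, N m; "gripper_width": finger opening in m; "gripper_force": force on a finger pad.
Only numpy, scipy, OpenCV 4.12 (cv2) and the standard library are available. Lean on these libraries where they do the work, as an engineer would, in place of code of your own. Each camera call takes 0.05 s, during which the arm holds its last target. There are 200 camera calls.

## Task

Unscrew the stainless spray nozzle from the standpipe, lift it off and lower it into the open tilt-out bin of the grey crate tower (do not drop it in from high up). Then push the bin shut until its catches hold it. Leave the frog, saucer, rake and seed tray where they are.

Things in the scene. Friction and masses are not known exactly. Their poses are not given: they have to be found in the camera images.
- nozzle_center (a point): Centre of the stainless spray nozzle: 105 mm tall, 46 mm over its widest, about 0.3 kg. Starts upright, screwed fully down on the standpipe; point z points to its spray face. Upwards from its underside (52.5 mm below this point): knurled threaded collar 46 mm across to 33 mm, narrow neck, straight round barrel 44 mm across from 55 to 96 mm (grip it here from above), domed spray face.
- standpipe_seat (a point): Middle of the fixed standpipe's shoulder, on its axis, 90 mm above the bench; the nozzle's underside starts here. A threaded spigot (coarse right-hand thread) stands 24 mm up inside the nozzle. Counter-clockwise from above unscrews: it turns easily, climbs 8 mm a turn and is free after one and a half turns (12 mm up); until then it stops a pull. Its feed pipe (under 75 mm high) runs 95 mm to +x.
- tower: Fixed grey crate tower, 360 mm wide (its y), 280 mm deep (its x), 270 mm tall, with a 10 mm rim round the sides and back of its top. Origin on the bench at the middle of its front face; +x points into the tower, z up. The frog and the saucer rest on its top, 70 mm or more behind the front edge.
- bin (a joint): Tilt of the bin, rad: 0 shut, 0.66 fully open (its start). Hinged along y at the foot of its front panel, its top tilts out to the tower's -x. A spring hinge pushes it open (3 to 5 N at the lip). In the last 0.11 rad the lip must be pushed under two spring rollers and against a rubber seal (12 to 20 N); below 0.05 rad the rollers drop in and hold it. If not caught it comes open or stays ajar.
- bin_hinge (a point): Middle of the bin's hinge line: on the tower's front face, 97 mm above the bench. Axes turn with the bin: x inwards from the front panel, y along the hinge, z up the panel.
- bin_lip (a point): Middle of the top edge of the bin's front panel, on its outer face: 155 mm up and 8 mm outwards from bin_hinge; moves with the bin, same axes as bin_hinge. The outer face below it is flat and free to push on over the middle 200 mm; the roller housings stand 20 mm out from the tower's top edge near both ends.
- bin_inside (a point): A point in the middle of the bin's inside: 70 mm behind the hinge along the bin's x, 50 mm up its z; moves with the bin. The inside is 316 mm wide (y), 145 mm deep (x), the front panel 155 mm and the back 70 mm high. When open, the mouth lies in front of the tower, from the lip to the tower's face (about 95 mm), and the front panel slopes down to the hinge.
- frog: Ceramic frog ornament, about 85 mm wide and 75 mm tall, on the right half (seen from the robot) of the tower's top. Origin at its underside. A bystander.
- saucer: Terracotta saucer, 120 mm across, 22 mm tall, on the left half of the tower's top. Origin at its underside. A bystander.
- rake: Hand rake with a green rubber handle, 280 mm long and under 27 mm high, lying on the bench to the right, nearer the robot than the seed tray. A bystander.
- seed_tray: Black plastic seed tray, 246 x 182 x 50 mm, on the bench to the right of the standpipe. Origin at the centre of its underside. A bystander.
Not all that is in view belongs to the job. Of the things like the part that bears nozzle_center, leave any that is blue or brown; of the rest the larger one is meant.

How it is judged:
By the outcome, as a careful person would: the job done as asked, in the order asked, and still so for the second after the job is handed in, with the robot touching nothing.
It also fails if it takes over 72 s, if anything falls off the work surface, if the arm or the gripper's body presses on something with over 40 N, if the wrist force passes 120 N, or if a joint passes its speed limit or range.

## Working session

There is one attempt and no reset: what is moved stays moved. The work goes in short steps, Python scripts to look and compute and a shell command to move; the robot and the scene stay as the last step left them, time stands still between calls to the robot, and variables do not carry over. Pictures are saved under pics/ and viewed, at most 10 in all, crops included, and the job is handed in when it is done.

```bash
ls; mkdir -p pics; cat > h.py <<'E'
import numpy as np, cv2
from cell import readout, viewer, manip
from scipy.spatial.transform import Rotation as R
def snap(n):
    s=viewer.snapshot(n); np.savez(f'{n}.npz',**s); return s
def load(n): return dict(np.load(f'{n}.npz',allow_pickle=True))
def rot(s):
    r=np.array(s['rotation']); return r if r.shape==(3,3) else (R.from_rotvec(r).as_matrix() if r.size==3 else r.reshape(3,3))
def f(s): return 200/np.tan(np.radians(float(s['fovy']))/2)
def pts(s):
    z=s['range_z']; v,u=np.mgrid[:z.shape[0],:z.shape[1]]; F=f(s)
    c=np.stack([(u-s['cx'])/F*z,-(v-s['cy'])/F*z,-z],-1)
    p=c@rot(s).T+s['origin']; p[z==0]=np.nan; return p
E
python3 - <<'E'
from h import *
for n in ('scene','top'):
    s=snap(n); print(n,{k:(v if np.size(v)<10 else np.shape(v)) for k,v in s.items()})
    cv2.imwrite(f'pics/{n}0.png',s['pixels'])
print(readout.sense())
E
```

```text
pics
scene {'pixels': (400, 640, 3), 'range_z': (400, 640), 'fovy': 46.519001545438584, 'cx': 325.36498411208254, 'cy': 192.04386418805572, 'origin': array([ 0.23572425, -0.60814791,  1.38171447]), 'rotation': array([ 0.4523638 , -0.11524038, -0.48683984])}
top {'pixels': (400, 640, 3), 'range_z': (400, 640), 'fovy': 53.157939391484625, 'cx': 321.8339439237494, 'cy': 199.929882344336, 'origin': array([ 0.38132536, -0.0522845 ,  1.225185  ]), 'rotation': array([ 0.12357016, -0.12553695, -1.58504848])}
{'t': 0.1, 'qpos': array([ 1.54519663,  0.501758  , -0.42680358,  1.551336  ,  0.22077805,
        1.1383058 , -0.21033144]), 'dq': array([ 9.67447288e-04, -2.45519938e-03, -5.19788464e-05, -3.18303796e-03,
       -1.62780144e-03, -7.27740602e-04,  1.42791211e-04]), 'joint_torque': array([-1.13518647e-02, -5.70808411e+01, -5.83844841e+00, -2.81748283e+01,
        1.05150565e-02,  5.56512183e-03, -3.42903365e-05]), 'eef_pos': array([ 0.18491006, -0.6224933 ,  0.2303642 ]), 'eef_rot': array([-3.10716314e+00, -4.51822337e-01,  2.73360320e-04]), 'ft_force': array([-0.26110881, -0.58556657, -0.60766623]), 'moment': array([-0.0334358 , -0.09763231,  0.05623154]), 'gripper_force': 0.0, 'gripper_width': 0.08510587675054633}
```

View pics/scene0.png

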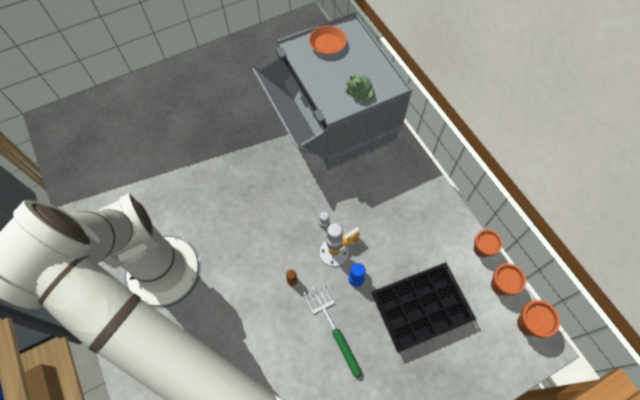

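View pics/top0.png

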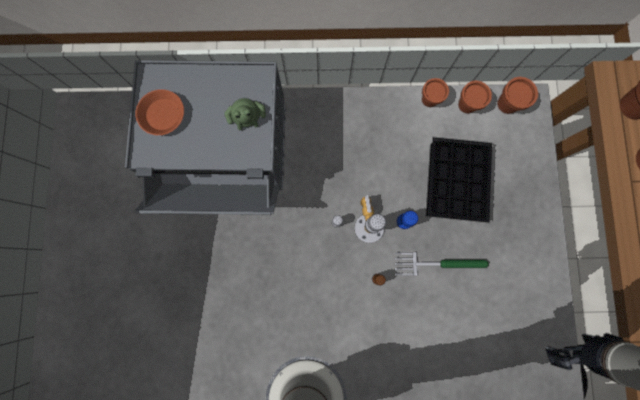

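The scene image has four nozzle-like things. They are a small silver one at (324,219), a larger silver one on the standpipe at (335,235), a blue one at (357,273) and a brown one at (292,277). The larger silver one is meant: it is neither blue nor brown, and it sits on the standpipe with the yellow-handled feed pipe. Next I'll measure and confirm it with a crop.

```bash
python3 - <<'E'
from h import *
for n,box in (('scene',(300,205,375,295)),('top',(325,185,425,295))):
    s=load(n);p=pts(s);hsv=cv2.cvtColor(s['pixels'],cv2.COLOR_BGR2HSV)
    u0,v0,u1,v1=box
    q=p[v0:v1,u0:u1].reshape(-1,3)
    print(n,'bench z',np.nanmedian(q[:,2]))
    m=((p[...,2]>0.03)); m[:v0]=0;m[v1:]=0;m[:,:u0]=0;m[:,u1:]=0
    k,l,st,c=cv2.connectedComponentsWithStats(m.astype(np.uint8))
    for i in range(1,k):
        if st[i,4]<15: continue
        g=p[l==i]; zt=np.nanpercentile(g[:,2],97); t=g[g[:,2]>zt-.015]
        print(c[i].round(),st[i,4],'ztop',zt.round(3),'top mean',np.nanmean(t,0).round(3),'ext',np.ptp(t,0).round(3))
s=load('top');p=pts(s)
for name,pt in dict(FL=(150,172),FR=(262,176),topm=(205,150),topL=(150,150),topR=(255,150),lipL=(148,210),lipM=(205,211),lipR=(268,211),frontedge=(205,167),in1=(205,190),saucer=(160,112),frog=(243,113)).items(): print(name,p[pt[1],pt[0]].round(3))
# tower top region
m=(abs(p[...,2]-.27)<.008); m[:,:120]=0;m[:,290:]=0;m[220:]=0;m[:55]=0
xy=p[m][:,:2].astype(np.float32); r=cv2.minAreaRect(xy);print('tower top',len(xy),r)
for u in (160,180,205,230,250):
    col=p[160:225,u]; print(u,[tuple((1000*a).round().astype(int)) for a in col[::3]])
s=load('scene');cv2.imwrite('pics/crop.png',cv2.resize(s['pixels'][195:300,270:390],None,fx=5,fy=5,interpolation=cv2.INTER_CUBIC))
E
```

```text
scene bench z -4.1069174148922194e-05
[324. 218.] 92 ztop 0.074 top mean [ 0.504 -0.106  0.067] ext [0.027 0.026 0.016]
[339. 238.] 626 ztop 0.195 top mean [ 0.484 -0.204  0.191] ext [0.044 0.042 0.018]
[357. 274.] 279 ztop 0.107 top mean [ 0.503 -0.31   0.102] ext [0.044 0.043 0.017]
top bench z 0.0015952764086580862
[371. 216.] 540 ztop 0.197 top mean [ 0.488 -0.196  0.193] ext [0.043 0.044 0.019]
[408. 218.] 268 ztop 0.108 top mean [ 0.506 -0.303  0.103] ext [0.043 0.043 0.018]
[337. 220.] 87 ztop 0.074 top mean [ 0.507 -0.098  0.069] ext [0.027 0.029 0.015]
[379. 279.] 105 ztop 0.076 top mean [ 0.335 -0.215  0.073] ext [0.028 0.029 0.016]
FL [0.609 0.361 0.277]
FR [0.595 0.09  0.272]
topm [0.664 0.232 0.269]
topL [0.666 0.367 0.271]
topR [0.661 0.108 0.272]
lipL [0.523 0.385 0.223]
lipM [0.518 0.241 0.223]
lipR [0.516 0.082 0.22 ]
frontedge [0.62  0.229 0.273]
in1 [0.59  0.27  0.128]
saucer [0.762 0.345 0.276]
frog [0.731 0.125 0.338]
tower top 13342 ((0.7468142509460449, 0.23891058564186096), (0.3639010190963745, 0.3016764521598816), 88.23838806152344)
160 [(np.int64(640), np.in
[... 4429 characters left out ...]
)), (np.int64(619), np.int64(150), np.int64(102)), (np.int64(611), np.int64(150), np.int64(97)), (np.int64(599), np.int64(147), np.int64(116)), (np.int64(588), np.int64(144), np.int64(130)), (np.int64(577), np.int64(142), np.int64(143)), (np.int64(566), np.int64(139), np.int64(158)), (np.int64(556), np.int64(137), np.int64(169)), (np.int64(546), np.int64(135), np.int64(181)), (np.int64(536), np.int64(132), np.int64(194)), (np.int64(526), np.int64(130), np.int64(205)), (np.int64(516), np.int64(128), np.int64(221)), (np.int64(537), np.int64(167), np.int64(1)), (np.int64(528), np.int64(167), np.int64(-4)), (np.int64(518), np.int64(166), np.int64(6)), (np.int64(509), np.int64(166), np.int64(3))]
```

View pics/crop.png

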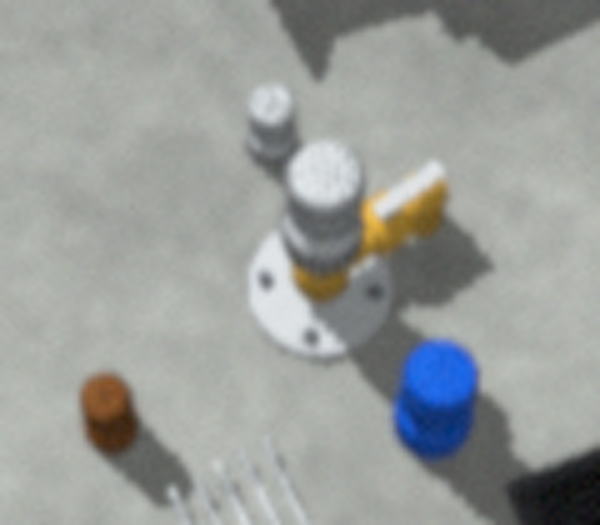

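The crop shows the large silver nozzle at crop (325,200), on the yellow standpipe fitting with its feed pipe. The small silver one at crop (270,120) stands loose on the bench. The larger one is confirmed at about (0.486, -0.200), top z 0.195. I'm moving above it for a wrist look.

```bash
python3 -m jog '[[29,-23,-5,0],[29,-23,-5,0],[29,-23,-5,0],[29,-23,-5,0],[29,-23,-5,0],[29,-23,-5,0],[29,-23,-5,0]]' 1
python3 -m jog '[[29,-23,-5,0],[29,-23,-5,0],[29,-23,-5,0],[29,-23,-5,0],[29,-23,-5,0],[29,-23,-5,0],[29,-23,-5,0],[0,0,0,0]]'
cat > w.py <<'E'
import sys
from h import *
s=snap('wrist');p=pts(s);st=readout.sense()
cv2.imwrite(f'pics/{sys.argv[1]}.png',s['pixels'])
g=p[(p[...,2]>.175)&(p[...,2]<.203)&(np.hypot(p[...,0]-.486,p[...,1]+.2)<.06)]
c,r=cv2.minEnclosingCircle(g[:,:2].astype(np.float32)) if len(g) else (0,0)
print(len(g),'circle',c,r,'top',np.nanmax(g[:,2]) if len(g) else 0)
Rm=R.from_rotvec(st['eef_rot']).as_matrix()
print(st['t'],st['eef_pos'],'q',st['qpos'].round(3)); print('tool axes',Rm.round(4).tolist())
if len(g): print('to go tool mm',(Rm.T@(np.array([*c,.149])-st['eef_pos'])*1000).round(1))
E
python3 w.py wrist1
```

```text
t: 0.68
eef_pos: [0.3344, -0.4091, 0.2663]
eef_rot: [-3.109, -0.452, 0.001]
ft_force: [1.0, -1.8, -0.2]
gripper_width: 0.0852
gripper_force: 0.0
t: 1.35
eef_pos: [0.4872, -0.1902, 0.3028]
eef_rot: [-3.104, -0.469, -0.008]
ft_force: [0.2, -0.1, 1.0]
gripper_width: 0.0853
gripper_force: 0.0
2580 circle (0.4886142611503601, -0.19812524318695068) 0.02232883684337139 top 0.19561130759999762
1.4 [ 0.4851052  -0.19384664  0.30200198] q [ 0.945  0.236 -0.717  1.777  0.165  1.188 -1.093]
tool axes [[0.956, 0.2932, 0.0022], [0.2932, -0.956, 0.0013], [0.0024, -0.0006, -1.0]]
to go tool mm [  1.7   5.2 153. ]
```

```bash
python3 -m jog '[[2,5,0,0],[0,0,10,7],[0,0,10,7],[0,0,10,7],[0,0,10,7],[0,0,10,7],[0,0,10,7],[0,0,0,7]]'
python3 -c "
from cell import readout;print(readout.sense()['qpos'].round(3))"
```

```text
t: 2.07
eef_pos: [0.4834, -0.2051, 0.2386]
eef_rot: [3.012, -0.893, -0.007]
ft_force: [0.1, -0.6, 0.5]
gripper_width: 0.0849
gripper_force: 0.0
[ 0.82   0.286 -0.557  1.848  0.172  1.06  -1.951]
```

```bash
python3 -m jog '[[0,0,0,0],[0,0,0,0]]'; python3 w.py wrist2
```

```text
t: 2.23
eef_pos: [0.4852, -0.2047, 0.2409]
eef_rot: [3.016, -0.876, -0.001]
ft_force: [0.3, 0.4, -0.2]
gripper_width: 0.0853
gripper_force: 0.0
4211 circle (0.48867082595825195, -0.19870442152023315) 0.022320188581943512 top 0.19573627759968276
2.2833 [ 0.48555234 -0.20437976  0.24123591] q [ 0.82   0.284 -0.56   1.845  0.172  1.061 -1.942]
tool axes [[0.8448, -0.5351, -0.0003], [-0.5351, -0.8448, -0.0004], [0.0, 0.0005, -1.0]]
to go tool mm [-0.4 -6.5 92.2]
```

View pics/wrist2.png

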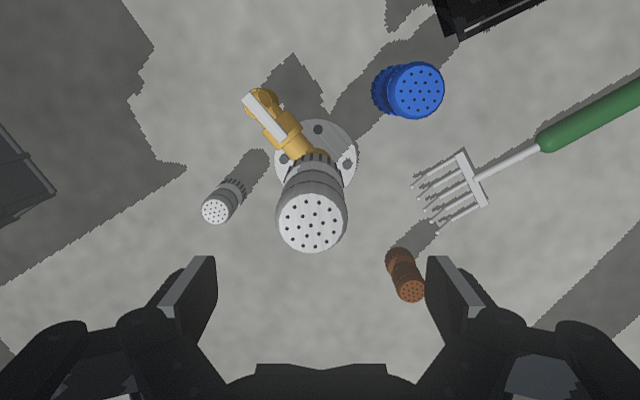

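The nozzle face is at (311,222), slightly left of the finger midpoint at about column 318. I'll correct by -6.5 mm in y, lower and grip.

```bash
python3 -m jog '[[-0.5,-6.5,0,0],[0,0,0,0],[0,0,18,0],[0,0,18,0],[0,0,18,0],[0,0,18,0],[0,0,16,0],[0,0,4,0]]'
python3 -m jog '[[0,0,0,0],[0,0,0,0],[0,0,0,0]]'; python3 w.py wrist3
```

```text
t: 2.95
eef_pos: [0.4876, -0.1966, 0.1471]
eef_rot: [-3.016, 0.875, 0.006]
ft_force: [-0.6, -0.0, 0.2]
gripper_width: 0.0852
gripper_force: 0.0
t: 3.2
eef_pos: [0.49, -0.1974, 0.1505]
eef_rot: [3.016, -0.877, 0.003]
ft_force: [0.8, -0.4, -0.3]
gripper_width: 0.0853
gripper_force: 0.0
17967 circle (0.49593180418014526, -0.2015630304813385) 0.05538349598646164 top 0.20297156929800753
3.25 [ 0.48999018 -0.19750671  0.15055682] q [ 0.767  0.401 -0.529  1.928  0.259  0.877 -2.032]
tool axes [[0.844, -0.5364, 0.0021], [-0.5364, -0.844, -0.0009], [0.0022, -0.0003, -1.0]]
to go tool mm [7.2 0.2 1.6]
```

```bash
python3 -m jog '[[-1.5,0,1,0],[0,0,0,0],[0,0,0,0],[0,0,0,0],[0,0,0,0],[0,0,0,0],[0,0,0,0],[0,0,0,0]]' 0
python3 -m jog '[[0,0,-0.1,-4],[0,0,-0.15,-7],[0,0,-0.15,-7],[0,0,-0.15,-7]]'
```

```text
t: 3.92
eef_pos: [0.4878, -0.1971, 0.1489]
eef_rot: [3.015, -0.878, 0.001]
ft_force: [-2.6, -0.7, 5.7]
gripper_width: 0.0429
gripper_force: 60.6
t: 4.25
eef_pos: [0.4877, -0.1969, 0.149]
eef_rot: [3.135, -0.195, -0.0]
ft_force: [-1.7, -0.7, -0.0]
gripper_width: 0.043
gripper_force: 60.5
```

Gripped at 43 mm and turning easily. I'll continue the stroke.

```bash
for i in 1 2; do python3 -m jog '[[0,0,-0.16,-7],[0,0,-0.16,-7],[0,0,-0.16,-7],[0,0,-0.16,-7],[0,0,-0.16,-7],[0,0,-0.16,-7],[0,0,-0.16,-7],[0,0,-0.16,-7]]'; done
python3 -m jog '[[0,0,-0.16,-7],[0,0,-0.16,-7],[0,0,-0.16,-7],[0,0,-0.16,-7],[0,0,-0.16,-7],[0,0,-0.16,-7],[0,0,0,0],[0,0,0,0]]'
python3 -c "
from cell import readout;s=readout.sense();print(s['qpos'].round(3),s['moment'].round(2))"
```

```text
t: 4.92
eef_pos: [0.4865, -0.1973, 0.1498]
eef_rot: [-2.86, -1.299, 0.004]
ft_force: [-2.2, -1.0, 0.5]
gripper_width: 0.0428
gripper_force: 60.6
t: 5.58
eef_pos: [0.4862, -0.1984, 0.151]
eef_rot: [-1.916, -2.488, 0.006]
ft_force: [-3.7, -3.0, 1.5]
gripper_width: 0.0429
gripper_force: 60.6
t: 6.25
eef_pos: [0.4873, -0.1986, 0.1521]
eef_rot: [-0.912, -3.006, 0.004]
ft_force: [-1.3, -5.1, 1.0]
gripper_width: 0.0424
gripper_force: 60.7
[ 1.241  0.686 -1.222  1.917  0.741  1.087  0.689] [-1.47  0.34  0.04]
```

```bash
python3 -m jog '[[0,0,-0.16,-7],[0,0,-0.16,-7],[0,0,-0.16,-7],[0,0,0,0]]'
python3 -m jog '[[0,0,0,0],[0,0,0,0],[0,0,0,0],[0,0,0,0],[0,0,0,0]]' 0.85
for i in 1 2 3; do python3 -m jog '[[0,0,0,7],[0,0,0,7],[0,0,0,7],[0,0,0,7],[0,0,0,7],[0,0,0,7],[0,0,0,7],[0,0,0,7]]'; done
python3 -m jog '[[0,0,0,7],[0,0,0,7],[0,0,0,7],[0,0,0,7],[0,0,0,0],[0,0,0,0]]'
python3 -c "
from cell import readout;s=readout.sense();print(s['qpos'].round(3),s['moment'].round(2))"
```

```text
t: 6.58
eef_pos: [0.4876, -0.1986, 0.1526]
eef_rot: [-0.34, -3.123, 0.004]
ft_force: [-0.7, -5.9, 0.2]
gripper_width: 0.043
gripper_force: 61.9
t: 7.0
eef_pos: [0.4879, -0.1959, 0.1529]
eef_rot: [0.341, 3.123, 0.0]
ft_force: [-0.3, 0.5, -0.1]
gripper_width: 0.0725
gripper_force: 0.0
t: 7.67
eef_pos: [0.4879, -0.1961, 0.153]
eef_rot: [1.775, 2.592, 0.001]
ft_force: [-0.4, -0.0, -0.0]
gripper_width: 0.0728
gripper_force: 0.0
t: 8.33
eef_pos: [0.4879, -0.1959, 0.153]
eef_rot: [2.784, 1.456, 0.001]
ft_force: [-0.2, -0.4, 0.2]
gripper_width: 0.0727
gripper_force: 0.0
t: 9.0
eef_pos: [0.4879, -0.1959, 0.153]
eef_rot: [-3.141, 0.022, -0.001]
ft_force: [0.5, -0.6, 0.3]
gripper_width: 0.0728
gripper_force: 0.0
t: 9.5
eef_pos: [0.4879, -0.196, 0.153]
eef_rot: [3.047, -0.766, 0.0]
ft_force: [0.8, 0.3, -0.2]
gripper_width: 0.0726
gripper_force: 0.0
[ 0.78   0.397 -0.546  1.93   0.263  0.884 -1.963] [ 0.02 -0.02 -0.04]
```

```bash
python3 -m jog '[[1.1,2.1,0,0],[0,0,0,0],[0,0,0,0],[0,0,0,0],[0,0,0,0],[0,0,0,0],[0,0,0,0]]' 0
for i in 1 2 3; do python3 -m jog '[[0,0,-0.16,-7],[0,0,-0.16,-7],[0,0,-0.16,-7],[0,0,-0.16,-7],[0,0,-0.16,-7],[0,0,-0.16,-7],[0,0,-0.16,-7],[0,0,-0.16,-7]]'; done
python3 -m jog '[[0,0,-0.16,-7],[0,0,-0.16,-7],[0,0,-0.16,-7],[0,0,-0.16,-7],[0,0,0,0]]'
python3 -m jog '[[0,0,0,0],[0,0,0,0],[0,0,0,0],[0,0,0,0],[0,0,0,0]]' 0.85
python3 -c "
from cell import readout;s=readout.sense();print(s['qpos'].round(3),s['moment'].round(2))"
```

```text
t: 10.08
eef_pos: [0.4877, -0.1991, 0.153]
eef_rot: [3.045, -0.772, 0.0]
ft_force: [-0.9, -0.6, 2.7]
gripper_width: 0.043
gripper_force: 60.4
t: 10.75
eef_pos: [0.4877, -0.1992, 0.1541]
eef_rot: [3.049, 0.757, 0.0]
ft_force: [-0.2, -1.4, 1.5]
gripper_width: 0.0428
gripper_force: 60.7
t: 11.42
eef_pos: [0.4879, -0.1989, 0.1554]
eef_rot: [2.337, 2.1, 0.001]
ft_force: [-0.3, -0.1, -0.3]
gripper_width: 0.0425
gripper_force: 60.7
t: 12.08
eef_pos: [0.4878, -0.1986, 0.1566]
eef_rot: [1.077, 2.951, 0.001]
ft_force: [0.4, -0.1, -1.0]
gripper_width: 0.0429
gripper_force: 60.7
t: 12.5
eef_pos: [0.4877, -0.1988, 0.1572]
eef_rot: [-0.334, -3.124, -0.002]
ft_force: [-0.4, -1.2, 2.6]
gripper_width: 0.0422
gripper_force: 61.1
t: 12.92
eef_pos: [0.4877, -0.1988, 0.1574]
eef_rot: [0.342, 3.123, -0.001]
ft_force: [0.1, 1.2, 0.3]
gripper_width: 0.0725
gripper_force: 0.0
[ 1.277  0.737 -1.297  1.912  0.793  1.139  1.019] [ 0.03 -0.02  0.02]
```

```bash
for i in 1 2 3; do python3 -m jog '[[0,0,0,7],[0,0,0,7],[0,0,0,7],[0,0,0,7],[0,0,0,7],[0,0,0,7],[0,0,0,7],[0,0,0,7]]'; done
python3 -m jog '[[0,0,0,7],[0,0,0,0],[0,0,0,0]]'
python3 -m jog '[[0,0,0,0],[0,0,0,0],[0,0,0,0],[0,0,0,0],[0,0,0,0],[0,0,0,0],[0,0,0,0]]' 0
for i in 1 2 3; do python3 -m jog '[[0,0,-0.16,-7],[0,0,-0.16,-7],[0,0,-0.16,-7],[0,0,-0.16,-7],[0,0,-0.16,-7],[0,0,-0.16,-7],[0,0,-0.16,-7],[0,0,-0.16,-7]]'; done
python3 -m jog '[[0,0,-0.16,-7],[0,0,-0.16,-7],[0,0,-0.16,-3],[0,0,0,0]]'
python3 -m jog '[[0,0,-1,0],[0,0,-1,0],[0,0,-2,0],[0,0,0,0]]'
python3 -c "
from cell import readout;s=readout.sense();print(s['qpos'].round(3),s['moment'].round(2))"
```

```text
t: 13.58
eef_pos: [0.4878, -0.1988, 0.1575]
eef_rot: [1.775, 2.591, -0.0]
ft_force: [-0.5, -0.2, -0.8]
gripper_width: 0.0728
gripper_force: 0.0
t: 14.25
eef_pos: [0.4879, -0.1987, 0.1576]
eef_rot: [2.784, 1.455, 0.001]
ft_force: [-0.1, 0.6, -1.2]
gripper_width: 0.0724
gripper_force: 0.0
t: 14.92
eef_pos: [0.4879, -0.1986, 0.1576]
eef_rot: [3.141, -0.022, 0.001]
ft_force: [0.4, -0.5, -0.3]
gripper_width: 0.0726
gripper_force: 0.0
t: 15.17
eef_pos: [0.4879, -0.1985, 0.1575]
eef_rot: [3.135, -0.198, 0.001]
ft_force: [-1.2, 0.4, 0.0]
gripper_width: 0.0728
gripper_force: 0.0
t: 15.75
eef_pos: [0.4878, -0.1989, 0.1575]
eef_rot: [3.135, -0.204, 0.0]
ft_force: [0.5, -0.1, 2.3]
gripper_width: 0.0429
gripper_force: 60.5
t: 16.42
eef_pos: [0.4876, -0.1985, 0.1587]
eef_rot: [-2.859, -1.3, 0.0]
ft_force: [-0.7, 0.1, 2.3]
gripper_width: 0.0424
gripper_force: 60.7
t: 17.08
eef_pos: [0.4872, -0.1987, 0.1599]
eef_rot: [-1.914, -2.49, 0.001]
ft_force: [-1.5, 0.1, 2.2]
gripper_width: 0.0426
gripper_force: 60.8
t: 17.75
eef_pos: [0.4872, -0.1991, 0.1612]
eef_rot: [-0.522, -3.097, 0.001]
ft_force: [-2.3, 0.1, 2.2]
gripper_width: 0.0427
gripper_force: 60.8
t: 18.08
eef_pos: [0.4875, -0.1992, 0.1617]
eef_rot: [-0.063, -3.14, 0.0]
ft_force: [-1.8, -0.8, 4.8]
gripper_width: 0.0425
gripper_force: 61.0
t: 18.42
eef_pos: [0.4876, -0.1987, 0.1656]
eef_rot: [-0.068, -3.141, -0.0]
ft_force: [0.2, 0.3, -3.1]
gripper_width: 0.043
gripper_force: 61.1
[ 1.296  0.754 -1.339  1.905  0.808  1.173  1.181] [ 0.   -0.01  0.03]
```

```bash
python3 -m jog '[[0,0,-15,0],[0,0,-25,0],[0,0,-25,0],[0,0,-25,0],[0,0,-25,0],[0,0,-25,0],[0,0,-15,0],[0,0,0,-2]]'
python3 -m jog '[[-7,36,0,0],[-7,36,0,0],[-7,36,0,0],[-7,36,0,0],[-7,36,0,0],[-7,36,0,0],[0,0,0,0]]'
python3 -m jog '[[-7,36,0,0],[-7,36,0,0],[-7,36,0,0],[-7,36,0,0],[-7,36,0,0],[-7,36,0,0],[0,0,0,0],[0,0,0,0]]'
python3 - <<'E'
from h import *
st=readout.sense();print(st['eef_pos'],st['eef_rot'],st['qpos'].round(3))
for n in ('wrist','scene'):
    s=snap(n);p=pts(s); cv2.imwrite(f'pics/{n}_bin.png',s['pixels'])
    m=(abs(p[...,2]-.27)<.006)&(p[...,0]>.58)&(p[...,0]<.9); q=p[m]
    for y in (.1,.15,.2,.25,.3,.35):
        a=q[abs(q[:,1]-y)<.01]
        b=p[(abs(p[...,1]-y)<.01)&(p[...,2]>.21)&(p[...,2]<.23)&(p[...,0]<.56)]
        if len(a) and len(b): print(n,y,'edge x',np.percentile(a[:,0],1).round(4),'lip x',np.percentile(b[:,0],5).round(4))
    if len(q): print('y ext',np.percentile(q[:,1],[.5,99.5]))
E
```

```text
t: 19.08
eef_pos: [0.4896, -0.1982, 0.325]
eef_rot: [0.012, 3.136, -0.004]
ft_force: [0.4, 1.0, -2.4]
gripper_width: 0.0426
gripper_force: 62.0
t: 19.67
eef_pos: [0.5307, 0.0278, 0.3225]
eef_rot: [-0.01, 3.139, 0.007]
ft_force: [-0.4, 1.8, -2.4]
gripper_width: 0.0431
gripper_force: 62.3
t: 20.33
eef_pos: [0.5733, 0.2369, 0.321]
eef_rot: [-0.001, -3.141, -0.003]
ft_force: [-0.2, -0.8, -3.1]
gripper_width: 0.0429
gripper_force: 62.8
[0.57327021 0.23686909 0.32103414] [-5.98079874e-04 -3.14077767e+00 -2.92474022e-03] [ 0.363  0.634 -1.234  1.505  0.599  1.427  0.676]
wrist 0.1 edge x 0.5924 lip x 0.5091
wrist 0.15 edge x 0.6129 lip x 0.5109
wrist 0.2 edge x 0.6489 lip x 0.5122
wrist 0.25 edge x 0.6681 lip x 0.5135
wrist 0.3 edge x 0.6173 lip x 0.5149
wrist 0.35 edge x 0.6004 lip x 0.5167
y ext [0.06707533 0.41761292]
scene 0.1 edge x 0.5909 lip x 0.5072
scene 0.15 edge x 0.6127 lip x 0.5087
scene 0.2 edge x 0.6152 lip x 0.5101
scene 0.25 edge x 0.6161 lip x 0.5115
scene 0.3 edge x 0.6402 lip x 0.5125
scene 0.35 edge x 0.6547 lip x 0.5148
y ext [0.05410223 0.41228581]
```

View pics/wrist_bin.png

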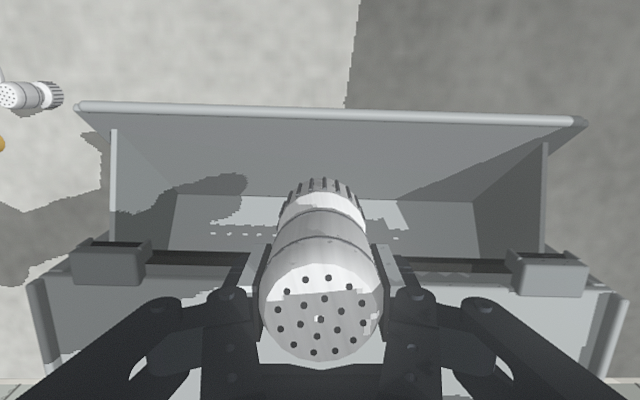

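The wrist view shows the open bin with its lip at row 110 and the tower edge at about row 255. The nozzle is held at (320,300), centred between the roller housings at (110,265) and (550,270). I'll go to x=0.585 and lower.

```bash
python3 -m jog '[[-12,0,0,0],[0,0,0,0],[0,0,20,0],[0,0,20,0],[0,0,20,0],[0,0,16,0],[0,0,8,0],[0,0,0,0]]'
for i in 1 2; do python3 -m jog '[[0,0,1.5,0],[0,0,1.5,0],[0,0,0,0]]'; done
```

```text
t: 21.1
eef_pos: [0.5872, 0.2298, 0.2355]
eef_rot: [-0.017, -3.14, 0.003]
ft_force: [0.1, -1.4, -1.3]
gripper_width: 0.0007
gripper_force: 0.0
t: 21.35
eef_pos: [0.5879, 0.2319, 0.2341]
eef_rot: [0.015, 3.141, 0.001]
ft_force: [-0.1, -0.2, -0.2]
gripper_width: 0.0001
gripper_force: 0.0
t: 21.6
eef_pos: [0.5871, 0.2324, 0.2305]
eef_rot: [-0.012, -3.142, 0.0]
ft_force: [-1.0, 0.6, -0.4]
gripper_width: -0.0
gripper_force: 0.0
```

The gripper has closed empty, so the nozzle slipped out. I'll look.

```bash
python3 - <<'E'
from h import *
a=snap('wrist');b=snap('scene');c=snap('top')
for n,s in (('wrist',a),('scene',b),('top',c)): cv2.imwrite(f'pics/{n}_x.png',s['pixels'])
o=np.zeros((560,640,3),np.uint8); o[:400]=a['pixels']
o[400:,:320]=cv2.resize(b['pixels'][40:180,230:430],(320,160)); o[400:,320:]=cv2.resize(c['pixels'][90:230,110:290],(320,160))
cv2.imwrite('pics/mix1.png',o)
E
```

```text
(no output)
```

View pics/mix1.png

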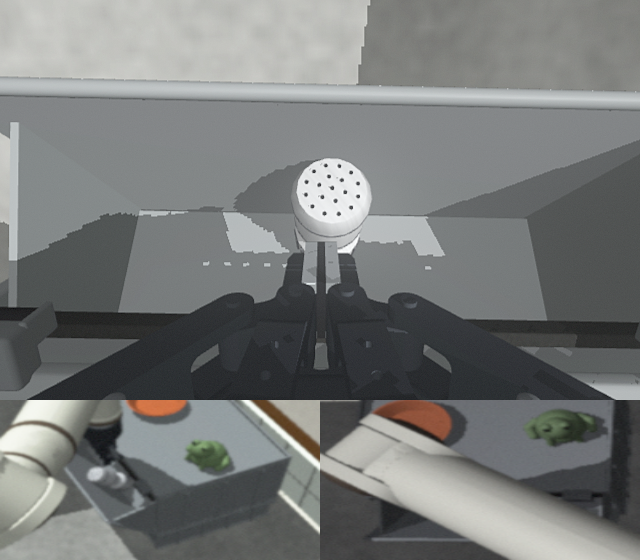

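The nozzle is in the bin at (331,190), standing against the front panel and touching nothing outside. The steep front panel pushed it out of the pads at contact. I'll retreat upwards and then move in front of the bin, with a state check on the way.

```bash
python3 - <<'E'
from h import *
s=load('wrist');p=pts(s);g=p[165:215,305:358].reshape(-1,3);print(np.nanmedian(g,0).round(3),np.nanmax(g[:,2]).round(3), p[100,::100].round(3).tolist())
E
python3 -m jog '[[0,0,-15,0],[0,0,-30,0],[0,0,-35,0],[0,0,-30,0],[30,0,0,0],[35,0,0,0],[35,0,0,0],[30,0,0,0]]' 0
python3 -m jog '[[0,0,0,0],[0,0,0,0]]'
python3 - <<'E'
from h import *
st=readout.sense();print(st['eef_pos'],st['qpos'].round(3))
s=snap('wrist');p=pts(s);cv2.imwrite('pics/w5.png',s['pixels'])
m=(p[...,0]<.58)&(p[...,0]>.49)&(p[...,2]>.1)&(abs(p[...,1]-.235)<.1)
q=p[m];print(np.nanmin(q[:,0]),np.nanmax(q[:,2]))
b=q[abs(q[:,2]-.222)<.005];print('lip',np.percentile(b[:,0],[1,50,99]))
E
```

```text
[0.565 0.238 0.195] 0.204 [[0.519, 0.094, 0.213], [0.519, 0.138, 0.213], [0.519, 0.182, 0.216], [0.519, 0.225, 0.218], [0.52, 0.266, 0.22], [0.52, 0.308, 0.22], [0.52, 0.351, 0.219]]
t: 22.42
eef_pos: [0.4547, 0.2344, 0.3416]
eef_rot: [0.01, 3.141, -0.001]
ft_force: [-0.6, 0.7, 0.2]
gripper_width: 0.0001
gripper_force: 0.0
t: 22.58
eef_pos: [0.456, 0.2339, 0.342]
eef_rot: [0.009, 3.139, -0.003]
ft_force: [1.0, -1.0, 0.7]
gripper_width: 0.0001
gripper_force: 0.0
[0.45604693 0.23385626 0.34201916] [ 0.566  0.432 -1.41   1.732  0.441  1.357  0.637]
0.509226277697917 0.22092847872384175
lip [0.51036475 0.51563189 0.52164915]
```

View pics/w5.png

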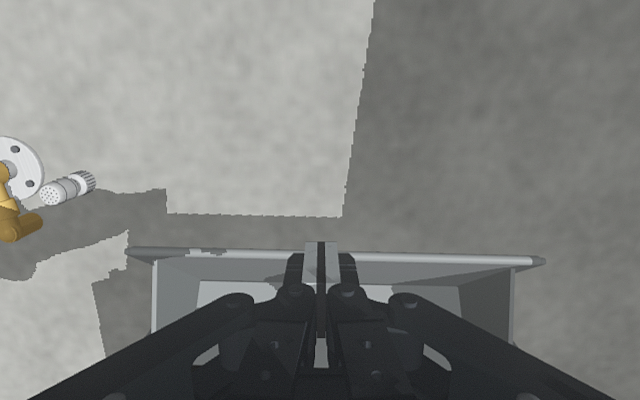

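The fingers are in front of the lip, which is at about row 255, and the bin is still open. Lowering in front of the panel while watching joint 3.

```bash
python3 -m jog '[[0,0,25,0],[0,0,25,0],[0,0,20,0],[0,0,0,0]]'; python3 -c "
from cell import readout;print(readout.sense()['qpos'].round(3))"
```

```text
t: 22.97
eef_pos: [0.4568, 0.2317, 0.2675]
eef_rot: [-0.014, -3.137, 0.003]
ft_force: [0.2, -0.8, -0.5]
gripper_width: -0.0
gripper_force: 0.0
[ 0.501  0.5   -1.329  1.83   0.513  1.232  0.578]
```

```bash
python3 -m jog '[[0,0,25,0],[0,0,25,0],[0,0,13,0],[-15,0,0,0],[-15,0,0,0],[-8,0,0,0],[-5,0,0,0],[-5,0,0,0]]'
python3 -m jog '[[-5,0,-1,0],[-5,0,-1,0],[-5,0,-2,0],[-5,0,-2,0],[-5,0,-2,0],[-5,0,-2,0]]'; python3 -c "
from cell import readout;print(readout.sense()['qpos'].round(3))"
```

```text
t: 23.63
eef_pos: [0.5028, 0.2337, 0.2082]
eef_rot: [-0.011, -3.136, 0.001]
ft_force: [-12.3, -1.3, 7.4]
gripper_width: -0.0001
gripper_force: 5.7
t: 24.13
eef_pos: [0.533, 0.2339, 0.2186]
eef_rot: [-0.009, -3.138, 0.0]
ft_force: [-6.0, 0.3, 4.1]
gripper_width: 0.0002
gripper_force: 3.1
[ 0.37   0.653 -1.181  1.722  0.641  1.217  0.587]
```

```bash
python3 -m jog '[[-5,0,-2,0],[-5,0,-2,0],[-5,0,-2,0],[-5,0,-2,0],[-5,0,-1,0],[-5,0,-1,0],[-5,0,-1,0],[-4,0,0,0]]'
python3 -m jog '[[-4,0,0,0],[-4,0,0,0],[-3,0,0,0],[0,0,0,0]]'
```

```text
t: 24.8
eef_pos: [0.5742, 0.2329, 0.2293]
eef_rot: [-0.012, -3.141, -0.001]
ft_force: [-4.7, 0.5, 2.9]
gripper_width: -0.0001
gripper_force: 2.2
t: 25.13
eef_pos: [0.5807, 0.2328, 0.2285]
eef_rot: [-0.008, -3.133, 0.004]
ft_force: [-17.8, -3.4, 10.2]
gripper_width: 0.0
gripper_force: 8.6
```

```bash
python3 -m jog '[[-4,0,0,0],[-4,0,0,0],[0,0,0,0]]'; python3 -m jog '[[-4,0,0,0],[-4,0,0,0],[0,0,0,0]]';python3 -m jog '[[-3,0,0,0],[-3,0,0,0],[0,0,0,0]]'
```

```text
t: 25.38
eef_pos: [0.5914, 0.2331, 0.2286]
eef_rot: [-0.009, -3.139, 0.001]
ft_force: [-2.2, 1.2, 1.9]
gripper_width: -0.0001
gripper_force: 1.4
t: 25.63
eef_pos: [0.5961, 0.2331, 0.2286]
eef_rot: [-0.007, -3.132, 0.004]
ft_force: [-18.3, -4.6, 11.7]
gripper_width: 0.0001
gripper_force: 9.6
t: 25.88
eef_pos: [0.597, 0.2331, 0.2286]
eef_rot: [-0.003, -3.123, 0.01]
ft_force: [-34.0, -8.0, 20.9]
gripper_width: 0.0002
gripper_force: 17.2
```

The force dipped and then hit a hard stop, so the bin is likely caught. I'll back off and check.

```bash
python3 -m jog '[[5,0,0,0],[5,0,0,0],[8,0,0,0],[15,0,0,0],[30,0,0,0],[30,0,0,0],[0,0,-20,0],[0,0,-30,0]]'
python3 -m jog '[[0,0,-30,0],[0,0,-30,0],[0,0,0,0],[0,0,0,0],[0,0,0,0],[0,0,0,0]]'
python3 - <<'E'
from h import *
st=readout.sense();print(st['t'],st['eef_pos'],st['ft_force'].round(1))
a=snap('wrist');b=snap('scene')
p=pts(a)
for y in (.15,.18,.3,.33):
    q=p[(abs(p[...,1]-y)<.01)&(p[...,2]>.238)&(p[...,2]<.258)&(p[...,0]>.5)&(p[...,0]<.64)]; print(y,len(q),np.percentile(q[:,0],[2,50]).round(4) if len(q) else '')
o=np.zeros((600,640,3),np.uint8); o[:400]=a['pixels']
o[400:,:]=cv2.resize(b['pixels'][20:160,180:628],(640,200)); cv2.imwrite('pics/mix2.png',o)
E
```

```text
t: 26.55
eef_pos: [0.5118, 0.2311, 0.2761]
eef_rot: [-0.009, -3.138, 0.006]
ft_force: [1.6, -1.0, 0.8]
gripper_width: -0.0001
gripper_force: 0.0
t: 27.05
eef_pos: [0.5143, 0.2321, 0.3373]
eef_rot: [-0.014, -3.141, 0.002]
ft_force: [-0.3, 0.1, 0.0]
gripper_width: 0.0002
gripper_force: 0.0
27.05 [0.51425782 0.23208089 0.33731393] [-0.3  0.1  0. ]
0.15 2 [0.6027 0.6028]
0.18 0 
0.3 0 
0.33 66 [0.6074 0.6086]
```

View pics/mix2.png

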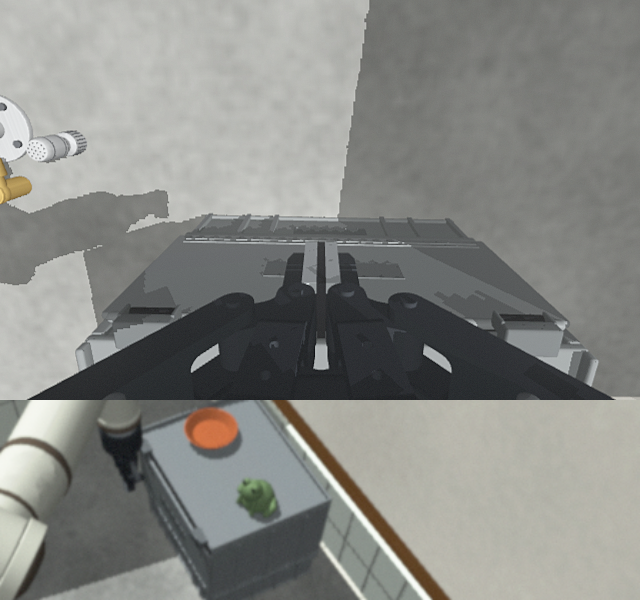

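The bin stays shut with the robot clear: its lip is at x≈0.605, against the 0.607 expected. The frog and saucer on the tower are undisturbed. Handing in.

```bash
python3 -c "
from cell import manip;print(manip.close_job())"
```

```text
the job is handed in; nothing more can be done
None
```

I unscrewed the nozzle and put it in the bin, then pushed the bin shut; its catches are holding it. The nozzle slipped from the grip in the last few centimetres of lowering instead of being released, and the job is handed in (result not shown).

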